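# Sweep the tea lights into the crumb pan

### The job

Clear the three tea lights off the worktop: sweep them with your fingers along the worktop, through the open side of the steel crumb pan, until each stands completely inside it. Push them gently and keep them flat on the surface: never grip, lift or tip them, and leave the teaspoon, match box, cup, mug, bowl and timer where they are.

Things in the scene. Friction and masses are not known exactly. Their poses are not given: they have to be found in the camera images.
- pan: steel crumb pan, open on top and at one side, fixed. Origin at worktop height under the centre of its inside. The open side (mouth) faces its own +y: sweep in along -y. Inside x = -85 to +85 mm between side walls, y = -55 mm (back wall) to +55 mm (mouth). Walls 3 mm thick, 26 mm high; floor 2 mm thick with a thin ramp at the mouth (y = +61 to +44 mm) that pushed tea lights slide up.
- tea_light1: one of three alike tea lights: a round low metal cup of red wax, 38 mm across, 15 mm high, 14 g, standing upright and loose on the worktop; origin at the centre of its underside, z up
- tea_light2: one of three alike tea lights: a round low metal cup of red wax, 38 mm across, 15 mm high, 14 g, standing upright and loose on the worktop; origin at the centre of its underside, z up
- tea_light3: one of three alike tea lights: a round low metal cup of red wax, 38 mm across, 15 mm high, 14 g, standing upright and loose on the worktop; origin at the centre of its underside, z up
- match_box: closed match box lying flat near the tea lights, 38 x 58 x 16 mm (own x, y, z), loose; origin under its centre; to be left alone
- teaspoon: steel teaspoon lying in front of the pan's mouth, between the tea lights, 132 x 26 x 9 mm, long along its own x, loose; origin under its centre; to be left alone
- espresso_cup: white espresso cup, 64 x 91 x 50 mm, loose; origin under its centre; to be left alone
- gold_bowl: little yellow pinch bowl, 52 mm across, 18 mm high, loose; origin under its centre; to be left alone
- glazed_mug: two-tone stoneware mug, 120 x 87 x 72 mm, loose; origin under its centre; to be left alone
- kitchen_timer: black and white twist timer, 63 mm across, 54 mm high, loose; origin under its centre; to be left alone
- fridge_edge (a point): nearest upright edge (with its long handle) of the tall dark fridge that closes the worktop off on the right; the fridge is as high as the room and reaches from this point to the right and away from the robot, so an arm coming from the right must first be drawn in to within 0.36 m of its base axis. It does not move. A wall cabinet hangs over the back of the worktop, its underside 470 mm up

How it is judged:
At the end, for the whole second after the job is handed in: All three tea lights stand upright (within 0.15 rad), at rest and flat on the pan's floor, each wholly past the mouth (its centre at least 17 mm inside the open edge) and between the walls (y of tea_light1 in the frame of pan between -0.05 and 0.038 m and x of tea_light1 in the frame of pan between -0.08 and 0.08 m and height (world z) of each of tea_light1, tea_light2, tea_light3 below 0.008 m and angle between each of tea_light1, tea_light2, tea_light3's own z axis and vertical below 0.15 rad and linear speed of each of tea_light1, tea_light2, tea_light3 below 0.02 m/s and y of tea_light2 in the frame of pan between -0.05 and 0.038 m and x of tea_light2 in the frame of pan between -0.08 and 0.08 m and y of tea_light3 in the frame of pan between -0.05 and 0.038 m and x of tea_light3 in the frame of pan between -0.08 and 0.08 m); the robot touches nothing.
It fails at once if a tea light is lifted more than 12 mm (height (world z) of any of tea_light1, tea_light2, tea_light3 above 0.012 m).
It fails at once if a tea light is tipped by more than 0.5 rad (angle between any of tea_light1, tea_light2, tea_light3's own z axis and vertical above 0.5 rad).
It fails at once if a tea light is gripped or pressed hard: more than 18 N between the fingers and it (contact force between the fingers and tea_light1 above 18 N or contact force between the fingers and tea_light2 above 18 N or contact force between the fingers and tea_light3 above 18 N).
It fails at once if a thing to be left alone is moved by more than 15 mm (distance of any of match_box, teaspoon, espresso_cup, gold_bowl, glazed_mug, kitchen_timer from where it was at the start of the episode above 0.015 m).
It also fails if it takes over 72 s, if anything falls off the work surface, if the arm or the gripper's body presses on something with over 40 N, if the wrist force passes 120 N, or if a joint passes its speed limit or range.

### The arm

A 7-joint arm with a two-finger parallel gripper is mounted at the origin on a cart in front of the work surface, level with it; the furniture and walls round the work are solid. World frame = base frame: x ahead of the robot, y to its left, z up, the work surface at z = 0. Lengths are in m, angles in rad, forces in N, time in s.
With the tool pointing down it reaches from about 0.425 to 0.875 m from the base axis. Payload 4.7 kg.
Tool frame: the origin (TCP) lies between the finger pads; the fingertips stand manip.nose_length ahead of it and the grasp point (between the pads) lies 3 mm ahead of it (manip.nose_length is the distance from the TCP to the fingertips, in m); z points along the fingers, y is the line along which they close (so a half turn about z gives the same grasp; the last joint's range is limited). The gripper opens to 87 mm and grips with 3 to 60 N. Pads are 19 mm wide; open, the fingers measure 117 mm over their backs; the gripper's body (75 mm by 190 mm) begins 51 mm behind the grasp point.
Start: joints at [1.145, 0.321, -0.07, 1.45, 0.023, 1.371, -0.057], TCP at [0.277, -0.588, 0.245] pointing down, gripper open.
Joint ranges: [-2.86, 2.86], [-0.3, 2.09], [-1.38, 1.24], [0.06, 2.45], [-1.56, 4.7], [0.09, 2.05], [-2.69, 2.69]. Speed limits (rad/s): [2.57, 2.57, 3.14, 3.14, 3.14, 3.14, 3.14].

### API

Orientations are given as a unit quaternion [w, x, y, z].
In Python, from station import manip gives the robot as it stands.
- The arm moves only by the shell command python3 -m inch 'ROWS' [FORCE]. ROWS is a JSON object of lists of equal length, an entry for each row: "gripper": the opening, from 0 (shut) to 1 (fully open); "xyz": the shift along the tool's x, y, z scaled (see below), a list of three; "delta_rot": the turn, a rotation vector about the tool's x, y, z scaled (see below), a list of three. A call has 1 to 10 rows; each row shifts and turns the commanded pose from where the row before left it, along the tool's axes as they then stand; what a row does not reach is not made up. The controller multiplies each number of a shift by 0.03 m and each number of a turn by 4 degrees. A row lasts 1/12 s, in which the tool goes at most 41.7 mm and 7.16 degrees, less where a joint would pass 70% of its speed; a pose out of reach is approached as far as the arm can. A call with a number of a shift or a turn outside -1 to 1 is refused whole. A call with a gripper value outside its range is refused whole. The fingers move at their own pace and stop on an object; FORCE is the grip in N (left out, the last holds). Time passes only in rows, so rows that do not move let the fingers close. It gives the time, the measured TCP pose, the force, the opening and the grip force at its end, in the units of the state.
- manip.read_state(): the state, without advancing time (a new reading comes with each control period).
- manip.grab_frame(name): name is "scene" or "top" or "wrist"; returns the picture (384x512x3 uint8, red, green, blue); there is no depth.
- manip.get_calibration(name): a dict with "camera_matrix" (3x3 intrinsics, pixels), "k1" (the pictures are not rectified: a ray, as slopes to the right and down, at radius r is drawn at 1 + k1 r^2 times it, then the intrinsics apply), "rvec" (rotation vector, rad) and "tvec" (3), from world to camera coordinates, as OpenCV has them. Camera axes: x right, y down, z forward; pixel columns grow to the right and rows downward; lengths in m; the calibration is good to about 2 mm. A picture is of the moment at which its call begins: read the wrist's pose just before it. get_calibration takes no time and is no camera call; for the wrist camera it gives the pose at the moment of the call.
- manip.sign_off(): hands the job in; it is judged then, once.
The state is a dict: "clock": time; "joint_positions": joint angles; "dq": joint speeds; "joint_torque": joint torques, N m; "tcp_pos": TCP position; "tcp_rot": TCP orientation; "contact_force": force on the tool from outside, world axes, zero at the start; "torque": the same for the moment, N m; "grip_width": finger opening in m; "finger_force": force on a finger pad.
Only numpy, scipy, OpenCV 4.12 (cv2) and the standard library are available. Lean on these libraries where they do the work, as an engineer would, in place of code of your own. Each camera call takes 0.05 s, during which the arm holds its last target. There are 200 camera calls.

## Working session

There is one attempt and no reset: what is moved stays moved. The work goes in short steps, Python scripts to look and compute and a shell command to move; the robot and the scene stay as the last step left them, time stands still between calls to the robot, and variables do not carry over. Pictures are saved under pics/ and viewed, at most 10 in all, crops included, and the job is handed in when it is done.

```bash
mkdir -p pics
cat > h.py <<'E'
import numpy as np, cv2
from station import manip
def grab(n,f):
    c=manip.get_calibration(n); im=manip.grab_frame(n); cv2.imwrite('pics/'+f,im[:,:,::-1]); return im,c
def ray(c,uv):
    K=np.array(c['camera_matrix']); k=c['k1']
    p=cv2.undistortPoints(np.array([[uv]],float),K,np.array([k,0,0,0,0.]))[0,0]
    R=cv2.Rodrigues(np.array(c['rvec'],float))[0]; t=np.array(c['tvec'],float).ravel()
    return -R.T@t, R.T@np.array([p[0],p[1],1])
def onz(c,uv,z):
    o,d=ray(c,uv); return o+d*(z-o[2])/d[2]
def proj(c,P):
    return cv2.projectPoints(np.array(P,float).reshape(-1,1,3),np.array(c['rvec'],float),np.array(c['tvec'],float),np.array(c['camera_matrix'],float),np.array([c['k1'],0,0,0,0.]))[0][:,0]
E
python3 - <<'E'
from h import *
s=manip.read_state(); print(s['clock'],s['tcp_pos'],s['tcp_rot'],manip.nose_length)
np.set_printoptions(precision=4,suppress=True)
a=[]
for n in ['top','scene']:
    im,c=grab(n,n+'0.png'); print(n,c['k1'],ray(c,(256,192)))
    h=cv2.cvtColor(im,cv2.COLOR_RGB2HSV)
    m=((h[...,0]<8)|(h[...,0]>172))&(h[...,1]>130)&(h[...,2]>60)
    N,l,st,ce=cv2.connectedComponentsWithStats(m.astype('uint8'))
    for i in range(1,N):
        if st[i,4]>30: print(n,st[i],ce[i],onz(c,ce[i],.013))
    a.append(cv2.imread('pics/'+n+'0.png'))
E
```

```text
0.0 [ 0.27650936 -0.58768469  0.24347853] [-9.14849084e-04  9.75912511e-01  2.18160186e-01 -2.59027978e-04] 0.022
top -0.03843398509586257 (array([0.3425, 0.1379, 1.247 ]), array([ 0.1076,  0.002 , -0.9942]))
top [221 184  12  13 130] [226.3769 190.0538] [0.4836 0.2272 0.013 ]
top [188 196  21  23 287] [197.7805 206.7317] [0.4361 0.3115 0.013 ]
top [240 216  13  13 133] [245.8271 221.7519] [0.3896 0.1716 0.013 ]
top [210 235  13  13 138] [215.8986 241.    ] [0.3355 0.2593 0.013 ]
scene -0.0965454887229859 (array([-0.6865,  1.0036,  0.9758]), array([ 0.6933, -0.5156, -0.5036]))
scene [214 240  20  10  98] [223.2551 244.6327] [0.4381 0.3071 0.013 ]
scene [  0 331  13  16 116] [  3.9569 338.3103] [0.4607 0.9998 0.013 ]
```

View pics/top0.png

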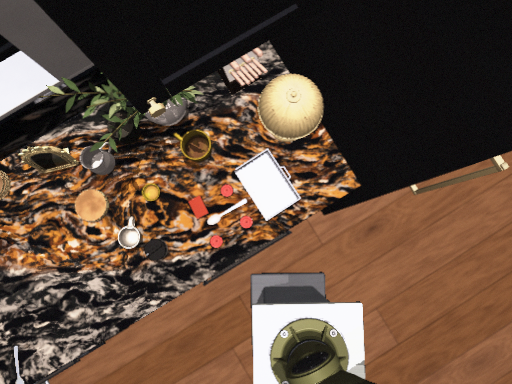

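View pics/scene0.png

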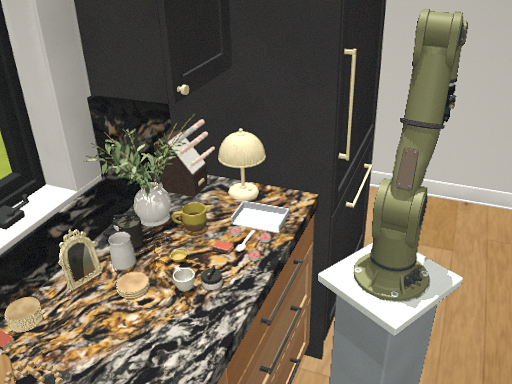

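The top view shows the tea lights at px (226,190), (246,222) and (216,241), the match box at (198,207), the spoon at about (228,212) and the white pan at about (268,185). The timer is at (155,249), and the fridge handle runs from (413,188) to (505,162). The scene view agrees with this. Next I'll measure the pan and spoon.

Run:
```python
from h import *
np.set_printoptions(precision=3,suppress=True)
im=cv2.imread('pics/top0.png'); c=manip.get_calibration('top')
h=cv2.cvtColor(im,cv2.COLOR_BGR2HSV)
m=((h[...,1]<45)&(h[...,2]>120)).astype('uint8'); m[:140]=0;m[260:]=0;m[:,:190]=0;m[:,320:]=0
N,l,st,ce=cv2.connectedComponentsWithStats(m)
for i in range(1,N):
    if st[i,4]>40:
        pts=np.argwhere(l==i)[:,::-1].astype(np.float32)
        b=cv2.boxPoints(cv2.minAreaRect(pts)); print(st[i],ce[i])
        for p in b: print('  ',p,onz(c,p,.0)[:2],onz(c,p,.026)[:2])
x0,y0=185,140
cr=cv2.resize(im[y0:y0+110,x0:x0+140],None,fx=5.5,fy=5.5,interpolation=cv2.INTER_CUBIC)
cv2.imwrite('pics/crop1.png',cr)
for n,p in dict(fridge=(325,213),timer=(155,249)).items(): print(n,onz(c,p,0.))
```

```text
[ 235  148   66   73 2549] [267.369 184.194]
   [232.028 169.582] [0.546 0.211] [0.542 0.209]
   [270.482 144.587] [0.62  0.094] [0.614 0.095]
   [304.044 196.221] [ 0.462 -0.001] [0.46  0.001]
   [265.59  221.216] [0.391 0.114] [0.39  0.114]
[207 199  40  26 218] [224.564 212.477]
   [205. 220.] [0.397 0.292] [0.396 0.289]
   [243.077 194.615] [0.47  0.179] [0.468 0.178]
   [247.538 201.308] [0.45  0.166] [0.448 0.165]
   [209.462 226.692] [0.378 0.279] [0.377 0.276]
fridge [ 0.411 -0.062  0.   ]
timer [0.315 0.44  0.   ]
```

View pics/crop1.png

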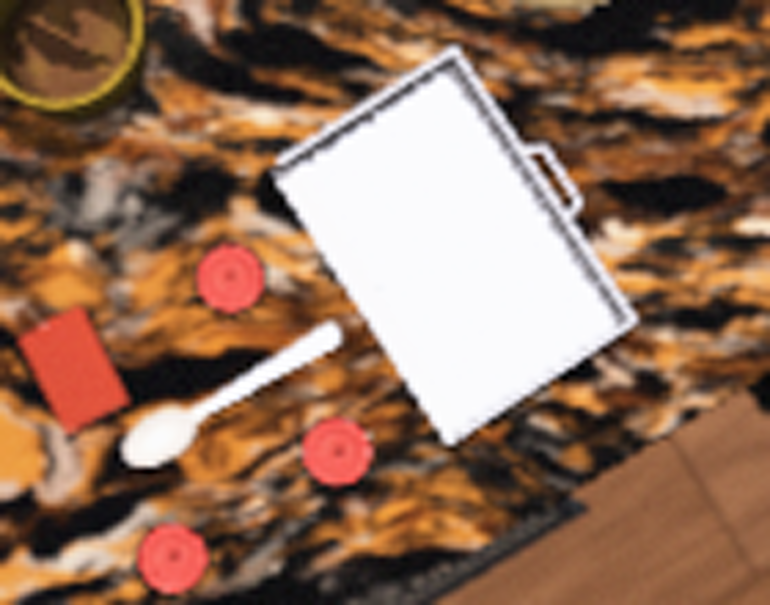

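The scene is measured. In the pan frame the tea lights are near (53,107), (-55,109) and (-56,211) mm, and the spoon lies along x≈0. First I draw the arm in past the fridge.

```bash
python3 -m inch '{"gripper":[0.25,0.25,0.25,0.25,0.25,0.25,0.25,0.25,0.25,0.25],"xyz":[[0,-1,-0.5],[0,-1,-0.5],[0,-1,-0.5],[0,-1,-0.5],[0,-1,-0.5],[0,-1,-0.5],[0,-1,-0.5],[0,-1,-0.5],[0,-1,-0.5],[0,-1,-0.5]],"delta_rot":[[0,0,0],[0,0,0],[0,0,0],[0,0,0],[0,0,0],[0,0,0],[0,0,0],[0,0,0],[0,0,0],[0,0,0]]}'
python3 - <<'E'
from h import *
np.set_printoptions(precision=4,suppress=True)
c=manip.get_calibration('top'); w=lambda u,v,z:onz(c,(185+u/5.5-.4,140+v/5.5-.4),z)[:2]
A,B,C,D=w(275,172,.026),w(455,50,.026),w(635,322,.026),w(450,442,.026)
print(A,B,C,D,[np.linalg.norm(q) for q in (A-B,B-C,C-D,D-A)])
ex=(B-C)+(A-D);ex/=np.linalg.norm(ex); ey=np.array([-ex[1],ex[0]]); o=(A+B+C+D)/4
print('o',o,'ex',ex,np.degrees(np.arctan2(ex[1],ex[0])))
for n,p in dict(T1=(.4836,.2272),T2=(.3896,.1716),T3=(.3355,.2593),mb=(.4361,.3115),tip=w(335,332,.004),bowl=w(130,460,.004),A=A,B=B,C=C,D=D).items():
    d=np.array(p)-o; print(n,d@ex,d@ey)
s=manip.read_state(); print(s['joint_positions'],s['tcp_pos'])
E
```

```text
clock: 0.93
tcp_pos: [0.1594, -0.3317, 0.3893]
tcp_rot: [-0.006, 0.975, 0.222, -0.001]
contact_force: [1.1, -1.4, -0.0]
grip_width: 0.0286
finger_force: 0.0
[0.5379 0.2016] [0.6018 0.1047] [0.4544 0.0132] [0.3932 0.1119] [np.float64(0.1160658831210008), np.float64(0.17352831514828987), np.float64(0.11610397224016636), np.float64(0.17031629766786166)]
o [0.4968 0.1078] ex [0.8499 0.527 ] 31.80029158010301
T1 0.051656194703487035 0.10841588665163145
T2 -0.05753244906344627 0.11069625336287188
T3 -0.057297096095201575 0.21374014987780543
mb 0.05570915733606946 0.20509222033210822
tip -0.0026365387516903357 0.07681867269421955
bowl -0.0008799643843617339 0.20577680646777313
A 0.08434349573793665 0.058010391298686
B 0.08757880563826455 -0.05801039129868603
C -0.08594950452515585 -0.0580519849518793
D -0.08597279685104521 0.05805198495187927
[ 1.3089 -0.3017 -0.1908  1.7908 -0.0571  1.6588 -0.0014] [ 0.1594 -0.3317  0.3893]
```

```bash
python3 -m inch '{"gripper":[0.25,0.25,0.25,0.25,0.25,0.25,0.25,0.25,0.25,0.25],"xyz":[[0,-0.7,1],[0,-0.7,1],[0,0,0],[0,0,0],[0,0,0],[0,0,0],[0,0,0],[0,0,0],[0,0,0],[0,0,0]],"delta_rot":[[0,0,0],[0,0,0],[0,0,1],[0,0,1],[0,0,1],[0,0,1],[0,0,1],[0,0,1],[0,0,1],[0,0,1]]}'
python3 - <<'E'
from h import *
from scipy.spatial.transform import Rotation as R
np.set_printoptions(precision=3,suppress=True)
s=manip.read_state(); print(s['joint_positions'],s['tcp_pos'],np.hypot(*s['tcp_pos'][:2]))
M=R.from_quat(np.roll(s['tcp_rot'],-1)).as_matrix(); print(M)
p0=np.array(s['tcp_pos'])
for a in (-45,-25,-5,15,32):
    t=np.array([.33*np.cos(np.radians(a)),.33*np.sin(np.radians(a)),p0[2]]); print(a,M.T@(t-p0)/.03); p0=t
E
```

```text
clock: 1.77
tcp_pos: [0.1542, -0.3258, 0.3392]
tcp_rot: [-0.017, 0.998, -0.061, -0.009]
contact_force: [0.3, -0.1, 0.3]
grip_width: 0.0218
finger_force: 0.0
[ 1.338 -0.301 -0.214  1.887 -0.063  1.588 -0.559] [ 0.154 -0.326  0.339] 0.3604328940567886
[[ 0.992 -0.122 -0.016]
 [-0.121 -0.992  0.036]
 [-0.021 -0.034 -0.999]]
-45 [ 2.245 -3.377  0.067]
-25 [ 1.796 -3.371  0.076]
-5 [ 0.535 -3.781  0.116]
15 [-0.791 -3.735  0.142]
32 [-1.648 -2.801  0.128]
```

```bash
python3 -m inch '{"gripper":[0.25,0.25,0.25,0.25,0.25,0.25,0.25,0.25],"xyz":[[0.5,-0.85,1],[0.5,-0.85,1],[0.56,-0.85,0],[0.56,-0.85,0],[0.45,-0.85,0],[0.45,-0.85,0],[0.45,-0.85,0],[0.45,-0.85,0]],"delta_rot":[[0,0,0],[0,0,0],[0,0,0],[0,0,0],[0,0,0],[0,0,0],[0,0,0],[0,0,0]]}'
python3 - <<'E'
from h import *
from scipy.spatial.transform import Rotation as R
np.set_printoptions(precision=3,suppress=True)
s=manip.read_state(); print(s['joint_positions'],s['tcp_pos'],np.hypot(*s['tcp_pos'][:2]))
M=R.from_quat(np.roll(s['tcp_rot'],-1)).as_matrix(); print(M)
p0=np.array(s['tcp_pos'])
for a in (-25,-5,15,32):
    t=np.array([.335*np.cos(np.radians(a)),.335*np.sin(np.radians(a)),p0[2]]); print(a,M.T@(t-p0)/.03); p0=t
E
```

```text
clock: 2.43
tcp_pos: [0.3114, -0.1613, 0.2854]
tcp_rot: [-0.029, 0.998, -0.059, -0.019]
contact_force: [1.4, -0.4, 0.3]
grip_width: 0.0215
finger_force: 0.0
[ 0.702 -0.298 -0.207  1.992 -0.096  1.501 -1.173] [ 0.311 -0.161  0.285] 0.35065757196961783
[[ 0.992 -0.118 -0.035]
 [-0.116 -0.991  0.059]
 [-0.041 -0.055 -0.998]]
-25 [-0.333 -0.621  0.048]
-5 [ 0.561 -3.833  0.187]
15 [-0.784 -3.79   0.241]
32 [-1.658 -2.846  0.225]
```

```bash
python3 -m inch '{"gripper":[0.25,0.25,0.25,0.25,0.25,0.25,0.25,0.25,0.25],"xyz":[[-0.2,-0.9,0],[0.15,-0.97,0],[0.15,-0.97,0],[0.1,-0.97,0],[0,-0.97,0],[-0.2,-0.95,0],[-0.2,-0.95,0],[-0.25,-0.95,0],[-0.25,-0.95,0]],"delta_rot":[[0,0,0],[0,0,0],[0,0,0],[0,0,0],[0,0,0],[0,0,0],[0,0,0],[0,0,0],[0,0,0]]}'
cat >> h.py <<'E'
from scipy.spatial.transform import Rotation as R
O=np.array([.4968,.1078]); EX=np.array([.8499,.527]); EY=np.array([-.527,.8499])
np.set_printoptions(precision=3,suppress=True)
def W(x,y,z): return np.r_[O+x*EX+y*EY,z]
def st():
    s=manip.read_state(); M=R.from_quat(np.roll(s['tcp_rot'],-1)).as_matrix(); p=np.array(s['tcp_pos'])
    d=p[:2]-O; print('t',s['clock'],'q',np.array(s['joint_positions']),'tcp',p,'r',np.hypot(*p[:2]),'pan xy',d@EX,d@EY,'grip',s['grip_width'])
    return s,M,p
def rot(M): # rotvec in units of 4deg to the sweeping orientation: tool y along pan x, z down
    D=np.c_[np.r_[np.cross(np.r_[EX,0],[0,0,-1])],np.r_[EX,0],[0,0,-1.]]
    return R.from_matrix(M.T@D).as_rotvec(degrees=True)/4, D
def plan(*ts):
    s,M,p=st(); r,D=rot(M); print('rot units',r)
    for t in ts:
        w=W(*t); print(t,'r',np.hypot(*w[:2]),'now-axes',M.T@(w-p)/.03,'sweep-axes',D.T@(w-p)/.03); p=w
E
python3 -c "
from h import *
plan((.052,.146,.12),(.052,.146,.027))"
```

```text
clock: 3.18
tcp_pos: [0.3446, 0.0897, 0.2985]
tcp_rot: [-0.031, 0.997, -0.059, -0.031]
contact_force: [1.0, -0.9, -0.2]
grip_width: 0.0219
finger_force: 0.0
t 3.1833 q [-0.067 -0.301 -0.146  1.972 -0.119  1.512 -1.885] tcp [0.345 0.09  0.299] r 0.35603698450332416 pan xy -0.13894387336834174 0.06481974618335035 grip 0.02188161062311761
rot units [ -1.506  -0.421 -32.111]
(0.052, 0.146, 0.12) r 0.5315787751031826 now-axes [ 3.688 -5.734  6.064] sweep-axes [2.706 6.365 5.952]
(0.052, 0.146, 0.027) r 0.5315787751031826 now-axes [0.204 0.179 3.088] sweep-axes [0.  0.  3.1]
```

```bash
python3 -m inch '{"gripper":[0.25,0.25,0.25,0.25,0.25,0.25,0.25,0.25,0.25,0.25],"xyz":[[0,-1,0],[0,-1,0],[0,-0.5,0],[0,0,0],[0,0,0],[0,0,0],[0,0,0],[0,0,0],[0,0,0],[0,0,0]],"delta_rot":[[-0.2,0,-1],[-0.2,0,-1],[-0.2,0,-1],[-0.2,0,-1],[-0.2,0,-1],[-0.2,0,-1],[-0.2,0,-1],[0,0,-1],[0,0,-1],[0,0,-1]]}' >/dev/null
python3 -m inch '{"gripper":[0.25,0.25,0.25,0.25,0.25,0.25,0.25,0.25,0.25,0.25],"xyz":[[0,0,0],[0,0,0],[0,0,0],[0,0,0],[0,0,0],[0,0,0],[0,0,0],[0,0,0],[0,0,0],[0,0,0]],"delta_rot":[[0,0,-1],[0,0,-1],[0,0,-1],[0,0,-1],[0,0,-1],[0,0,-1],[0,0,-1],[0,0,-1],[0,0,-1],[0,0,-1]]}' >/dev/null
python3 -m inch '{"gripper":[0.25,0.25,0.25,0.25,0.25,0.25,0.25,0.25,0.25,0.25],"xyz":[[0,0,0],[0,0,0],[0,0,0],[0,0,0],[0,0,0],[0,0,0],[0,0,0],[0,0.5,0],[0,1,0],[0,1,0]],"delta_rot":[[0,0,-1],[0,0,-1],[0,0,-1],[0,0,-1],[0,0,-1],[0,0,-1],[0,0,-1],[0,0,-1],[0,0,-1],[0,0,-1]]}'
python3 -c "
from h import *
plan((.052,.146,.12),(.052,.146,.027))"
```

```text
clock: 5.68
tcp_pos: [0.4224, 0.1827, 0.2988]
tcp_rot: [-0.01, 0.547, 0.836, -0.025]
contact_force: [0.3, 0.9, -0.2]
grip_width: 0.0214
finger_force: 0.0
t 5.6833 q [-0.373 -0.061 -0.094  1.771  0.002  1.485 -0.055] tcp [0.422 0.183 0.299] r 0.4602079710624046 pan xy -0.023763000113431937 0.10291964401189244 grip 0.021376401260021518
rot units [-0.78   0.102 -2.048]
(0.052, 0.146, 0.12) r 0.5315787751031826 now-axes [1.846 2.611 5.808] sweep-axes [1.436 2.526 5.96 ]
(0.052, 0.146, 0.027) r 0.5315787751031826 now-axes [0.034 0.167 3.095] sweep-axes [0.  0.  3.1]
```

```bash
python3 -m inch '{"gripper":[0.25,0.25,0.25,0.25],"xyz":[[0,0,0],[0,0,0],[0,0,0],[0,0,0]],"delta_rot":[[-0.4,0,-1],[-0.4,0.1,-1],[0,0,0],[0,0,0]]}'
python3 - <<'E'
from h import *
im,c=grab('wrist','w1.png')
h=cv2.cvtColor(im,cv2.COLOR_RGB2HSV)
m=((h[...,0]<8)|(h[...,0]>172))&(h[...,1]>110)&(h[...,2]>60)
N,l,stt,ce=cv2.connectedComponentsWithStats(m.astype('uint8'))
for i in range(1,N):
    if stt[i,4]>300:
        w=onz(c,ce[i],.013); d=w[:2]-O; print(stt[i],ce[i],w,'pan',d@EX,d@EY)
plan((.052,.146,.12),(.052,.146,.027))
E
```

```text
clock: 6.02
tcp_pos: [0.4213, 0.183, 0.2984]
tcp_rot: [-0.0, 0.49, 0.872, -0.0]
contact_force: [-0.3, 0.4, 0.3]
grip_width: 0.0219
finger_force: 0.0
[216  64  28  30 648] [229.56   78.505] [0.334 0.262 0.013] pan -0.057183392170963174 0.21644608839688068
[ 289   67   51   36 1484] [314.504  84.454] [0.433 0.313 0.013] pan 0.054364718163721584 0.2080934514010648
[219 144  26  25 527] [231.748 156.   ] [0.388 0.175 0.013] pan -0.05740981667095587 0.11466347124045015
[296 145  26  25 512] [308.568 157.057] [0.481 0.23  0.013] pan 0.05056241751184672 0.11224580908092631
t 6.0667 q [-0.373 -0.103 -0.087  1.81  -0.009  1.435  0.088] tcp [0.421 0.183 0.299] r 0.4594923487186061 pan xy -0.02434500268392579 0.10388223723368278 grip 0.021627141957897132
rot units [ 0.002 -0.004 -0.123]
(0.052, 0.146, 0.12) r 0.5315787751031826 now-axes [1.424 2.532 5.956] sweep-axes [1.404 2.545 5.955]
(0.052, 0.146, 0.027) r 0.5315787751031826 now-axes [-0.001 -0.     3.1  ] sweep-axes [0.  0.  3.1]
```

View pics/w1.png

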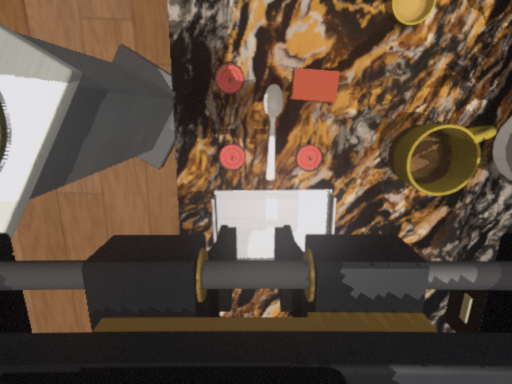

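The wrist view agrees with the top view to within 3 mm: lights at px (230,79), (232,156) and (309,157), match box (315,84), spoon (271,130), mouth edge at row 191. I'll go down behind tea light 1.

```bash
python3 -m inch '{"gripper":[0.25,0.25,0.25,0.25,0.25,0.25,0.25,0.25],"xyz":[[0.4,0.8,0.9],[0.4,0.8,0.9],[0.4,0.8,0.9],[0.35,0.1,0.9],[0,0,0.9],[0,0,0.9],[0,0,0.5],[0,0,0]],"delta_rot":[[0,0,-0.1],[0,0,0],[0,0,0],[0,0,0],[0,0,0],[0,0,0],[0,0,0],[0,0,0]]}'
python3 -c "
from h import *
plan((.051,.150,.028),(.05,.000,.028))"
```

```text
clock: 6.73
tcp_pos: [0.4584, 0.2614, 0.118]
tcp_rot: [-0.002, 0.486, 0.874, -0.003]
contact_force: [0.3, 0.0, -0.4]
grip_width: 0.022
finger_force: 0.0
t 6.7333 q [-0.436  0.175 -0.144  1.896  0.027  1.079 -0.036] tcp [0.458 0.261 0.118] r 0.527739632723881 pan xy 0.04835774954433302 0.15079855226380134 grip 0.022033372416493092
rot units [-0.097 -0.01  -0.003]
(0.051, 0.15, 0.028) r 0.5304125008425141 now-axes [-0.028  0.108  2.998] sweep-axes [-0.026  0.088  2.999]
(0.05, 0.0, 0.028) r 0.5557295381073424 now-axes [-5.    -0.032 -0.003] sweep-axes [-5.    -0.033  0.   ]
```

```bash
python3 -m inch '{"gripper":[0.25,0.25,0.25,0.25,0.25],"xyz":[[0,0.09,0.9],[0,0,0.9],[0,0,0.8],[0,0,0.4],[0,0,0]],"delta_rot":[[-0.1,0,0],[0,0,0],[0,0,0],[0,0,0],[0,0,0]]}'
python3 -m inch '{"gripper":[0.25,0.25,0.25,0.25,0.25,0.25,0.25,0.25,0.25,0.25],"xyz":[[-0.1,0,0],[-0.15,0,0],[-0.2,0,0],[-0.2,0,0],[-0.2,0,0],[-0.2,0,0],[-0.2,0,0],[-0.2,0,0],[-0.2,0,0],[-0.2,0,0]],"delta_rot":[[0,0,0],[0,0,0],[0,0,0],[0,0,0],[0,0,0],[0,0,0],[0,0,0],[0,0,0],[0,0,0],[0,0,0]]}'
cat > look.py <<'E'
from h import *
import sys
def look(n,f):
    im,c=grab(n,f); h=cv2.cvtColor(im,cv2.COLOR_RGB2HSV)
    m=((h[...,0]<8)|(h[...,0]>172))&(h[...,1]>110)&(h[...,2]>60)
    N,l,s,ce=cv2.connectedComponentsWithStats(m.astype('uint8'))
    for i in range(1,N):
        if s[i,4]>(20 if n=='top' else 150):
            d=onz(c,ce[i],.014)[:2]-O; print(n,s[i],'pan',d@EX,d@EY)
look(sys.argv[1],sys.argv[2])
E
python3 look.py top t2.png
python3 -c "
from h import *
plan((.05,.015,.028))"
```

```text
clock: 7.15
tcp_pos: [0.4624, 0.2638, 0.0301]
tcp_rot: [0.001, 0.486, 0.874, 0.002]
contact_force: [-0.7, 0.3, -0.3]
grip_width: 0.0217
finger_force: 0.0
clock: 7.98
tcp_pos: [0.4931, 0.217, 0.0317]
tcp_rot: [0.002, 0.486, 0.874, 0.004]
contact_force: [0.7, -0.1, -0.6]
grip_width: 0.022
finger_force: 0.1
top [188 196  21  23 288] pan 0.0556962245773226 0.2051971142775308
top [210 235  13  13 139] pan -0.05724275316733206 0.21376996209971907
t 8.0333 q [-0.365  0.294 -0.107  1.948  0.039  0.893  0.062] tcp [0.494 0.216 0.032] r 0.538981063439968 pan xy 0.05441682506766923 0.09311932947247653 grip 0.021554701428896282
rot units [ 0.112  0.003 -0.016]
(0.05, 0.015, 0.028) r 0.5513206883495757 now-axes [-2.604 -0.145  0.123] sweep-axes [-2.604 -0.147  0.123]
```

```bash
python3 -m inch '{"gripper":[0.25,0.25,0.25,0.25,0.25,0.25,0.25,0.25,0.25,0.25],"xyz":[[-0.2,-0.01,0.04],[-0.25,-0.01,0.03],[-0.25,-0.02,0.02],[-0.25,-0.02,0],[-0.25,-0.02,0],[-0.25,-0.02,0],[-0.25,-0.02,0],[-0.25,-0.02,0],[-0.25,-0.02,0],[-0.25,0,0]],"delta_rot":[[0.1,0,0],[0,0,0],[0,0,0],[0,0,0],[0,0,0],[0,0,0],[0,0,0],[0,0,0],[0,0,0],[0,0,0]]}'
python3 look.py wrist w2.png
python3 -c "
from h import *
plan((.05,.015,.028))"
```

```text
clock: 8.87
tcp_pos: [0.5278, 0.1518, 0.029]
tcp_rot: [-0.0, 0.486, 0.874, 0.001]
contact_force: [-0.9, -0.0, 0.0]
grip_width: 0.0217
finger_force: 0.0
wrist [   0   33   67   79 4017] pan -0.054970067449831905 0.1134293487089767
wrist [231 288  49  20 791] pan 0.04961624108489175 -0.009327422340578375
t 8.9167 q [-0.266  0.32  -0.067  1.92   0.027  0.902  0.207] tcp [0.529 0.15  0.029] r 0.5497383683820425 pan xy 0.04951875380009888 0.01901641054031788 grip 0.02201509194151621
rot units [ 0.015  0.008 -0.023]
(0.05, 0.015, 0.028) r 0.5513206883495757 now-axes [-0.134  0.016  0.034] sweep-axes [-0.134  0.016  0.034]
```

View pics/w2.png

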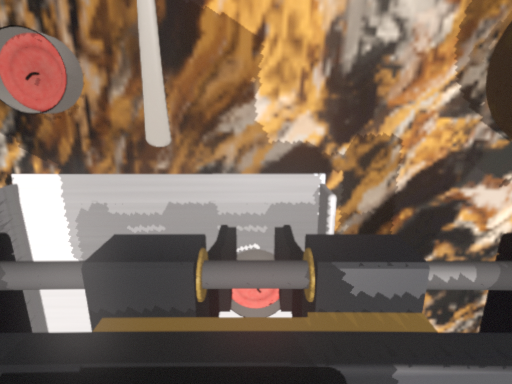

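Tea light 1 is in the pan, at about (50,-6) mm in the pan frame. Now for tea light 2.

```bash
python3 -m inch '{"gripper":[0.25,0.25,0.25,0.25,0.25,0.25,0.25,0.25,0.25,0.25],"xyz":[[0.5,0,0],[0.5,0,-0.2],[0.4,0,-1],[0,0,-1],[0.6,-0.9,0],[0.6,-0.9,0],[0.6,-0.9,0],[0.6,-0.8,0],[0.5,0,0],[0,0,0]],"delta_rot":[[0,0,0],[0,0,0],[0,0,0],[0,0,0],[0,0,0],[0,0,0],[0,0,0],[0,0,0],[0,0,0],[0,0,0]]}'
python3 look.py wrist w3.png
python3 -c "
from h import *
plan((-.055,.15,.028),(-.05,0.01,.028))"
```

```text
clock: 9.75
tcp_pos: [0.3681, 0.2085, 0.0952]
tcp_rot: [-0.0, 0.484, 0.875, 0.001]
contact_force: [0.4, 0.6, 0.2]
grip_width: 0.0217
finger_force: 0.0
wrist [ 357   92  107   90 5268] pan 0.05455674752045314 0.2099849244512316
wrist [ 230  101   49   50 1879] pan -0.05751936571756232 0.217530378038943
wrist [235 238  41  23 805] pan -0.05663959930020922 0.12023244611831496
t 9.8 q [-0.396 -0.017 -0.176  2.153 -0.004  1.002 -0.011] tcp [0.37  0.208 0.095] r 0.4242147720595649 pan xy -0.05521520392155228 0.15174025970347627 grip 0.02225470174813824
rot units [ 0.033 -0.008  0.051]
(-0.055, 0.15, 0.028) r 0.4245053250905694 now-axes [-0.059  0.002  2.247] sweep-axes [-0.058  0.007  2.247]
(-0.05, 0.01, 0.028) r 0.4579555151169161 now-axes [-4.667  0.15  -0.002] sweep-axes [-4.667  0.167  0.   ]
```

```bash
python3 -m inch '{"gripper":[0.25,0.25,0.25,0.25,0.25],"xyz":[[0,-0.05,0.8],[0,0,0.7],[0,0,0.5],[0,0,0.2],[0,0,0]],"delta_rot":[[0,0,0],[0,0,0],[0,0,0],[0,0,0],[0,0,0]]}'
python3 -c "
from h import *
plan((-.057,.15,.028),(-.05,0.01,.028))"
```

```text
clock: 10.22
tcp_pos: [0.369, 0.205, 0.0277]
tcp_rot: [-0.001, 0.487, 0.874, -0.001]
contact_force: [0.1, -0.2, 0.3]
grip_width: 0.0215
finger_force: 0.0
t 10.2167 q [-0.399  0.089 -0.175  2.21   0.019  0.846 -0.032] tcp [0.369 0.205 0.028] r 0.4221218782717264 pan xy -0.05739112910389011 0.14997437108030287 grip 0.021531872554371893
rot units [-0.028 -0.012 -0.009]
(-0.057, 0.15, 0.028) r 0.42250753906704436 now-axes [ 0.001  0.013 -0.009] sweep-axes [ 0.001  0.013 -0.009]
(-0.05, 0.01, 0.028) r 0.4579555151169161 now-axes [-4.667  0.236 -0.005] sweep-axes [-4.667  0.233  0.   ]
```

```bash
python3 -m inch '{"gripper":[0.25,0.25,0.25,0.25,0.25,0.25,0.25,0.25,0.25,0.25],"xyz":[[-0.1,0,0],[-0.15,0,0],[-0.2,0,0],[-0.2,0.02,0],[-0.25,0.05,0],[-0.25,0.06,0.01],[-0.25,0.07,0.01],[-0.25,0.07,0.01],[-0.25,0.07,0.01],[-0.25,0.06,0.01]],"delta_rot":[[0,0,0],[0,0,0],[0,0,0],[0,0,0],[0,0,0],[0,0,0],[0,0,0],[0,0,0],[0,0,0],[0,0,0]]}'
python3 look.py wrist w4.png
python3 -c "
from h import *
plan((-.045,-.005,.028))"
```

```text
clock: 11.05
tcp_pos: [0.4139, 0.1569, 0.0274]
tcp_rot: [-0.0, 0.486, 0.874, 0.001]
contact_force: [0.2, 1.1, -0.3]
grip_width: 0.0214
finger_force: 0.1
wrist [ 192    0   70   23 1194] pan -0.05745521184194656 0.20386885693142182
wrist [ 409    0  103   58 4917] pan 0.048481473553168994 0.19713281111376682
wrist [210  29  18  26 251] pan -0.061222647203643885 0.1914628865739168
wrist [231 288  49  23 945] pan -0.04445905277328771 0.05545569127003998
t 11.1 q [-0.316  0.127 -0.108  2.168  0.018  0.847  0.119] tcp [0.415 0.156 0.027] r 0.44326658295823984 pan xy -0.044246143165608584 0.0838789109321153 grip 0.021481985778305214
rot units [ 0.019  0.003 -0.018]
(-0.045, -0.005, 0.028) r 0.46804856796116795 now-axes [-2.963 -0.021 -0.02 ] sweep-axes [-2.963 -0.025 -0.02 ]
```

```bash
python3 -m inch '{"gripper":[0.25,0.25,0.25,0.25,0.25,0.25,0.25,0.25,0.25,0.25],"xyz":[[-0.3,0,0],[-0.3,0,0],[-0.3,0,0],[-0.3,0,0],[-0.3,0,0],[-0.3,0,0],[-0.3,0,0],[-0.3,0,0],[-0.25,0,0],[-0.2,0,0]],"delta_rot":[[0,0,0],[0,0,0],[0,0,0],[0,0,0],[0,0,0],[0,0,0],[0,0,0],[0,0,0],[0,0,0],[0,0,0]]}'
python3 look.py wrist w5.png
python3 -c "
from h import *
plan((-.045,-.005,.028),(-.045,.08,.028),(-.057,.253,.095))"
```

```text
clock: 11.93
tcp_pos: [0.4589, 0.084, 0.0274]
tcp_rot: [-0.0, 0.486, 0.874, 0.001]
contact_force: [0.7, -0.7, -0.5]
grip_width: 0.0216
finger_force: 0.0
wrist [ 405  229   49   33 1164] pan 0.05238094779882116 0.0035145969342821916
wrist [231 288  49  23 946] pan -0.0446747562228205 -0.030151274672781413
t 11.9833 q [-0.205  0.169 -0.033  2.117  0.007  0.855  0.312] tcp [0.459 0.083 0.027] r 0.46685676447093116 pan xy -0.04482683149203931 -0.0013463598028034783 grip 0.02164215591275598
rot units [ 0.016  0.001 -0.019]
(-0.045, -0.005, 0.028) r 0.46804856796116795 now-axes [-0.122 -0.006 -0.019] sweep-axes [-0.122 -0.006 -0.019]
(-0.045, 0.08, 0.028) r 0.44329650749723937 now-axes [ 2.833 -0.004 -0.   ] sweep-axes [ 2.834 -0.     0.   ]
(-0.057, 0.253, 0.095) r 0.43007444441001147 now-axes [ 5.766 -0.405 -2.234] sweep-axes [ 5.767 -0.4   -2.233]
```

```bash
python3 -m inch '{"gripper":[0.25,0.25,0.25,0.25,0.25,0.25,0.25,0.25,0.25,0.25],"xyz":[[0.6,0,0],[0.7,0,0],[0.7,0,-0.3],[0.7,-0.1,-1],[0.7,-0.1,-1],[0.95,-0.1,0],[0.95,-0.1,0],[0.95,0,0],[0.95,0,0],[0.9,0,0]],"delta_rot":[[0,0,0],[0,0,0],[0,0,0],[0,0,0],[0,0,0],[0,0,0],[0,0,0],[0,0,0],[0,0,0],[0,0,0]]}'
python3 -m inch '{"gripper":[0.25,0.25],"xyz":[[0.4,0,0],[0,0,0]],"delta_rot":[[0,0,0],[0,0,0]]}'
python3 look.py wrist w6.png
python3 look.py top t6.png
python3 -c "
from h import *
plan((-.057,.253,.028),(-.048,.08,.028),(-.045,.042,.028))"
```

```text
clock: 12.82
tcp_pos: [0.3188, 0.2863, 0.0968]
tcp_rot: [0.0, 0.486, 0.874, 0.001]
contact_force: [0.6, -0.5, 0.7]
grip_width: 0.0216
finger_force: 0.0
clock: 12.98
tcp_pos: [0.3117, 0.298, 0.0968]
tcp_rot: [-0.001, 0.484, 0.875, 0.001]
contact_force: [-0.5, 0.9, 0.5]
grip_width: 0.0218
finger_force: 0.0
wrist [235 240  44  21 753] pan -0.05666141683461219 0.2243777363894804
top [254 164  12  12 113] pan 0.04979024236107739 -0.006603662677583524
top [278 187  11  12 110] pan -0.04440679816017297 -0.027106491360731552
top [188 196  21  23 292] pan 0.055371877176202046 0.20510305611871904
top [210 235  13  13 139] pan -0.057155170119511794 0.21371448430372597
t 13.0833 q [-0.506  0.001 -0.309  2.133  0.     1.006 -0.258] tcp [0.314 0.295 0.096] r 0.4305194764683714 pan xy -0.05706182866711616 0.2555852660716529 grip 0.022054620419701725
rot units [ 0.009 -0.004  0.024]
(-0.057, 0.253, 0.028) r 0.43007444441001147 now-axes [-0.086  0.     2.282] sweep-axes [-0.086  0.002  2.282]
(-0.048, 0.08, 0.028) r 0.44035958545606796 now-axes [-5.767  0.29  -0.001] sweep-axes [-5.767  0.3    0.   ]
(-0.045, 0.042, 0.028) r 0.45255971193743044 now-axes [-1.267  0.098 -0.   ] sweep-axes [-1.267  0.1    0.   ]
```

```bash
python3 -m inch '{"gripper":[0.25,0.25,0.25,0.25,0.25],"xyz":[[0,0,0.8],[0,0,0.7],[0,0,0.5],[0,0,0.25],[0,0,0]],"delta_rot":[[0,0,0],[0,0,0],[0,0,0],[0,0,0],[0,0,0]]}'
python3 -m inch '{"gripper":[0.25,0.25,0.25,0.25,0.25,0.25,0.25,0.25,0.25,0.25],"xyz":[[-0.1,0,0],[-0.15,0,0],[-0.2,0,0],[-0.25,0,0],[-0.3,0,0],[-0.3,0,0],[-0.3,0,0],[-0.3,0,0],[-0.3,0,0],[-0.3,0,0]],"delta_rot":[[0,0,0],[0,0,0],[0,0,0],[0,0,0],[0,0,0],[0,0,0],[0,0,0],[0,0,0],[0,0,0],[0,0,0]]}'
python3 look.py wrist w7.png
python3 -c "
from h import *
plan((-.048,.08,.028),(-.045,.042,.028))"
```

```text
clock: 13.5
tcp_pos: [0.3133, 0.2932, 0.0275]
tcp_rot: [-0.001, 0.487, 0.873, -0.001]
contact_force: [-0.7, -0.4, -0.9]
grip_width: 0.0219
finger_force: 0.0
clock: 14.33
tcp_pos: [0.3537, 0.2306, 0.029]
tcp_rot: [-0.0, 0.486, 0.874, 0.001]
contact_force: [0.5, -0.3, 1.0]
grip_width: 0.0216
finger_force: 0.1
wrist [ 405  141  107  101 7480] pan 0.052309245807724676 0.20894773480900433
wrist [391 161  20  63 249] pan 0.019080535032216156 0.21012499333338758
wrist [231 288  49  18 709] pan -0.05677168371530741 0.1501784918815257
t 14.3833 q [-0.409  0.088 -0.233  2.209  0.028  0.847 -0.107] tcp [0.355 0.229 0.029] r 0.42213938399952705 pan xy -0.056959566895197725 0.17790842982145408 grip 0.021746019750656032
rot units [ 0.008  0.005 -0.025]
(-0.048, 0.08, 0.028) r 0.44035958545606796 now-axes [-3.263  0.304  0.032] sweep-axes [-3.263  0.299  0.03 ]
(-0.045, 0.042, 0.028) r 0.45255971193743044 now-axes [-1.267  0.102  0.   ] sweep-axes [-1.267  0.1    0.   ]
```

```bash
python3 -m inch '{"gripper":[0.25,0.25,0.25,0.25,0.25,0.25,0.25,0.25,0.25,0.25],"xyz":[[-0.3,0,0.02],[-0.3,0,0.01],[-0.3,0.02,0],[-0.3,0.04,0],[-0.3,0.05,0],[-0.3,0.05,0],[-0.3,0.05,0],[-0.3,0.05,0],[-0.3,0.05,0],[-0.3,0.05,0]],"delta_rot":[[0,0,0],[0,0,0],[0,0,0],[0,0,0],[0,0,0],[0,0,0],[0,0,0],[0,0,0],[0,0,0],[0,0,0]]}'
python3 look.py wrist w8.png
python3 -c "
from h import *
plan((-.045,.042,.028))"
```

```text
clock: 15.22
tcp_pos: [0.4105, 0.16, 0.028]
tcp_rot: [-0.0, 0.486, 0.874, 0.001]
contact_force: [0.1, 0.2, 0.1]
grip_width: 0.0217
finger_force: 0.1
wrist [ 409    0  103   67 5860] pan 0.04845263207992479 0.19949869511155666
wrist [231 288  49  21 858] pan -0.04570366456957627 0.06001957207247425
t 15.2667 q [-0.292  0.123 -0.142  2.171  0.023  0.848  0.106] tcp [0.412 0.159 0.028] r 0.4412499928213199 pan xy -0.0455010449686449 0.08799813761969952 grip 0.021543958069922594
rot units [ 0.021  0.005 -0.021]
(-0.045, 0.042, 0.028) r 0.45255971193743044 now-axes [-1.533  0.019  0.005] sweep-axes [-1.533  0.017  0.004]
```

```bash
python3 -m inch '{"gripper":[0.25,0.25,0.25,0.25,0.25,0.25,0.25],"xyz":[[-0.3,0,0],[-0.3,0,0],[-0.3,0,0],[-0.3,0,0],[-0.2,0,0],[-0.15,0,0],[0,0,0]],"delta_rot":[[0,0,0],[0,0,0],[0,0,0],[0,0,0],[0,0,0],[0,0,0],[0,0,0]]}'
python3 look.py wrist w9.png
python3 -m inch '{"gripper":[0.25,0.25,0.25,0.25,0.25,0.25,0.25,0.25,0.25],"xyz":[[0.3,0,0],[0.5,0,0],[0.5,0,-0.3],[0.5,0,-1],[0.6,0,-1],[0.7,0,-1],[0.7,0,-1],[0.5,0,0],[0,0,0]],"delta_rot":[[0,0,0],[0,0,0],[0,0,0],[0,0,0],[0,0,0],[0,0,0],[0,0,0],[0,0,0],[0,0,0]]}'
python3 look.py top t9.png; python3 look.py wrist w10.png
```

```text
clock: 15.85
tcp_pos: [0.4349, 0.1202, 0.028]
tcp_rot: [0.0, 0.487, 0.874, 0.0]
contact_force: [0.1, 0.0, 1.0]
grip_width: 0.0216
finger_force: 0.0
wrist [231 288  49  23 929] pan -0.045980530607845176 0.012859458301809713
wrist [422 300  21  31 427] pan 0.058441041622467 0.003007698774370217
clock: 16.65
tcp_pos: [0.3648, 0.2352, 0.1593]
tcp_rot: [0.001, 0.483, 0.875, 0.003]
contact_force: [-0.4, 0.4, -0.6]
grip_width: 0.0215
finger_force: 0.0
top [254 164  12  12 113] pan 0.04979024236107739 -0.006603662677583524
top [278 187  11  12 110] pan -0.04440679816017297 -0.027106491360731552
top [265 195  12  12 110] pan -0.04530468304862816 0.01673113671818731
wrist [ 328  121   86   59 3030] pan 0.056805417198433725 0.21178639218986992
```

View pics/w10.png

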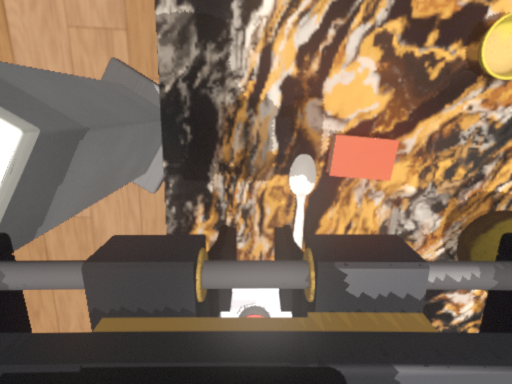

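The spoon (303,195) and match box (363,158) haven't moved. The top view puts all three lights inside the pan, at (50,-7), (-44,-27) and (-45,17) mm, so I'm handing in.

```bash
python3 -c "
from station import manip
print(manip.sign_off())"
```

```text
the job is handed in; nothing more can be done
None
```

All three tea lights were swept into the crumb pan and the job is handed in at about 17 s; the last top view shows each at least 20 mm inside the allowed limits, the last wrist view shows the spoon and match box unmoved, and the hand-in gave no verdict.

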